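# Hold a battery cell home against the sprung probe of a cell tester

### The arm

A 6-joint arm with a two-finger parallel gripper is mounted at the origin on a cart in front of the work surface, level with it; the furniture and walls round the work are solid. World frame = base frame: x ahead of the robot, y to its left, z up, the work surface at z = 0. Lengths are in m, angles in rad, forces in N, time in s.
With the tool pointing down it reaches from about 0.3 to 0.75 m from the base axis. Payload 8.5 kg.
Tool frame: the origin (TCP) lies between the finger pads; the fingertips stand 22 mm ahead of it and the grasp point (between the pads) lies 3 mm ahead of it; z points along the fingers, y is the direction in which the jaws open and shut (so a half turn about z gives the same grasp; the last joint's range is limited). The gripper opens to 85 mm and grips with 20 to 120 N. Pads are 22 mm wide; open, the fingers measure 114 mm over their backs; the gripper's body (76 mm by 85 mm) begins 54 mm behind the grasp point. The pads swing forward as they close: fully open they stand 13 mm farther back than shut.
Start: joints at [-1.55, 0.381, 1.297, -0, 1.464, -0.215], TCP at [0.128, -0.535, 0.253] pointing down, gripper open.
Joint ranges: [-3.11, 3.11], [-0.89, 2.33], [0.22, 2.48], [-1.42, 4.56], [0.17, 2.85], [-2.88, 2.88]. Speed limits (rad/s): [2.39, 2.39, 3.14, 3.14, 3.14, 3.14].

### API

Orientations are given as a rotation vector (axis times angle).
In Python, from bench import r gives the robot as it stands.
- The arm moves only by the tool servo_tool, never from a script. Its argument "targets" is one flat list of numbers, 7 for each row, row after row: the closure in counts, from 0 (fully open) to 255 (shut), then the shift along the tool's x, y, z in m, then the turn, a rotation vector about the tool's x, y, z in rad. In form: [grip, dx, dy, dz, rx, ry, rz, grip, dx, dy, dz, rx, ry, rz, ...]. A call has 1 to 20 rows; each row shifts and turns the pose as measured when the row begins, along the tool's axes as they then stand; what a row does not reach is not made up. A row lasts 1/12 s, in which the tool goes at most 41.7 mm and 7.16 degrees, less where a joint would pass 70% of its speed; a pose out of reach is approached as far as the arm can. A call with a gripper value outside its range is refused whole. The fingers move at their own pace and stop on an object; the grip force is fixed at half the most. Time passes only in rows, so rows that do not move let the fingers close. It gives the time, the measured TCP pose, the force and the opening at its end, in the units of the state.
- r.get_state(): the state, without advancing time (a new reading comes with each control period).
- r.read_camera(name): name is "scene" or "top"; returns a dict with "image" (480x640x3 uint8, red, green, blue), "depth" (480x640 float32, m along the optical axis (not along the pixel's ray), 0 where there is no reading), "mtx" (3x3 intrinsics, pixels), "dist" ([k1, k2, p1, p2, k3] as OpenCV has them; the pictures are not rectified), "R" (3x3) and "t" (3): a world point X has camera coordinates R X + t. Camera axes: x right, y down, z forward; pixel columns grow to the right and rows downward; lengths in m; the calibration is good to about 2 mm. A picture is of the moment at which its call begins.
- r.sign_off(): hands the job in, once; it reports no verdict.
Trained networks look in the newest picture that a camera, given by its name, has taken for a name from the list of things; names that differ only in an ending like _2 or _b are one class to them, and where a whole thing is asked for, a point or a joint stands for the part that bears it (a point fixed in the world has none). Each returns a list of dicts, best first, with "confidence" (0 to 1); they miss things now and then, are a little off and sometimes report something else, mostly with a low value. They report only what shows in the picture. A call takes as long as a camera call. They do not tell look-alikes from the thing itself.
- r.boxes_of(name, camera): "point" ([row, column] as shares, 0 to 1, of the picture: columns of its width, rows of its height, amid what is visible of it).
The state is a dict: "clock": time; "joints": joint angles; "joint_velocities": joint speeds; "tau": joint torques, N m; "position": TCP position; "orientation": TCP orientation; "contact_force": force on the tool from outside, world axes, zero at the start; "moment": the same for the moment, N m; "grip_width": finger opening in m.
Only numpy, scipy, OpenCV 4.12 (cv2) and the standard library are available. Lean on these libraries where they do the work, as an engineer would, in place of code of your own. Each camera call takes 0.05 s, during which the arm holds its last target. There are 200 camera calls.

### The job

Test the loose battery: lay it on the tester's cradle with its nub end towards the sprung plunger and push it in along the cradle, straight and without ramming it, until the plunger has gone in and the battery's end bears on the steel stop collar. Keep it pressed there: the job finishes with you still holding the battery firmly against the stop, because the tester reads it only while it is held. Leave the timer, the small dropper bottle and the pen where they are.

Things in the scene. Friction and masses are not known exactly. Their poses are not given: they have to be found in the camera images.
- battery: the battery: a round AA-size cell, 50 mm long, 17 mm diameter, 23 g, lying on the bench. Origin: the underside of its middle, 7 mm below its axis. Its own y axis runs along the cell, its -y end is the one with the small round nub (the red part of its sleeve; the other end is flat and white). Its own z starts up.
- cell_mid (a point): the middle of the battery, on its axis (8 mm above the bench at the start)
- cell_nub (a point): the centre of the battery's nub end, 25 mm from its middle
- tester: the tester, fixed: aluminium base plate 160 x 64 mm, top 12 mm above the bench; at its far end a grey housing 52 mm wide, from x = 35 to 80 mm, top 66 mm above the bench. Origin: under the middle of the base plate, at bench level. Its x axis is the pushing direction, along the cradle from the open end to the plunger
- cradle (a point): the tester's cradle: two parallel 4 mm steel rods on a thin web, 12 mm wide over both (narrower than the battery, so fingers can straddle it), from x = -62 to +23 mm in the tester's frame, tops 40 mm above the bench. This point, 48 mm above the tester's origin, is where the middle of the battery is when fully home; lying in the cradle its axis is at this height
- stop_collar: the hard stop: a fixed round steel collar, 24 mm diameter, standing 10 mm out of the housing, with the plunger in its centre. Origin: the centre of its front face. It must not be pressed with more than 40 N.
- seat (a point): the centre of the stop collar's front face: where the centre of the battery's nub end is when fully home (25 mm ahead of the tester's origin, 48 mm above the bench)
- plunger (a joint): travel of the sprung plunger in metres: 0 = fully out, 0.010 = pushed flush with the stop collar's face. The spring pushes back with 3 N at 0 and 8 N at 0.010, and returns the plunger when let go.
- plunger_tip (a point): the tip of the plunger, a brass pin 7 mm in diameter; 10 mm in front of the stop collar's face when fully out
- timer: bench timer, 62 x 62 x 15 mm, a bystander; origin at the centre of its underside
- control_pos: small white dropper bottle, 25 mm diameter, 57 mm tall, a bystander; origin at the centre of its underside
- pen_click: black ball pen, 145 mm long, a bystander; origin at the middle of its underside
There are look-alikes about, which are no part of the job. Leave any turquoise look-alike of the battery alone.

How it is judged:
By the outcome, as a careful person would: the job done as asked, in the order asked, and still so for the second after the job is handed in, while the arm keeps its last pose, push and grip.
It also fails if it takes over 48 s, if anything falls off the work surface, if the arm or the gripper's body presses on something with over 40 N, if the wrist force passes 120 N, or if a joint passes its speed limit or range.

## Working session

There is one attempt and no reset: what is moved stays moved. The work goes in short steps, Python scripts to look and compute and a tool call to move; the robot and the scene stay as the last step left them, time stands still between calls to the robot, and variables do not carry over. Pictures are saved under pics/ and viewed, about 8 in all and at most 12, crops included, and the job is handed in when it is done.

Besides the shell and the picture viewer there is one more tool, called after "Emit:" as name(argument=value, ...) on one line, values as JSON. servo_tool: Moves the arm, as the interface text tells. Its arguments: {"type":"object","properties":{"targets":{"type":"array"}},"required":["targets"]}

```bash
mkdir -p pics
cat > h.py <<'E'
import numpy as np, cv2
from bench import r
def cam(n):
    c=r.read_camera(n); return c
def save(c,name,crop=None,s=1):
    im=c["image"]
    if crop: a,b,d,e=crop; im=im[a:b,d:e]
    im=cv2.resize(im,None,fx=s,fy=s,interpolation=cv2.INTER_CUBIC)
    cv2.imwrite("pics/"+name,im[:,:,::-1])
def world(c,u,v,z=None):
    p=cv2.undistortPoints(np.array([[[u,v]]],float),c["mtx"],c["dist"])[0,0]
    d=np.array([p[0],p[1],1.]); R=np.array(c["R"]);t=np.array(c["t"])
    o=-R.T@t; w=R.T@d
    if z is None:
        return o+w*c["depth"][int(round(v)),int(round(u))]
    return o+w*(z-o[2])/w[2]
def proj(c,X):
    return cv2.projectPoints(np.array(X,float).reshape(-1,3),cv2.Rodrigues(np.array(c["R"]))[0],np.array(c["t"],float),c["mtx"],c["dist"])[0][:,0]
E
python3 - <<'E'
from h import *
for n in("top","scene"):
    c=cam(n); save(c,n+"0.png")
    for k in("battery","tester","stop_collar","plunger_tip","timer","control_pos","pen_click"):
        for b in r.boxes_of(k,n):
            v,u=b["point"][0]*480,b["point"][1]*640
            print(n,k,round(b["confidence"],2),int(u),int(v),world(c,u,v).round(3))
print(r.get_state())
E
```

```text
top battery 0.64 269 310 [0.401 0.355 0.016]
top battery 0.45 273 263 [0.497 0.35  0.009]
top tester 0.76 423 228 [0.568 0.049 0.04 ]
top stop_collar 0.42 417 211 [0.597 0.064 0.059]
top plunger_tip 0.64 278 260 [0.501 0.34  0.014]
top timer 0.86 277 165 [0.704 0.348 0.012]
top control_pos 0.57 326 164 [0.696 0.244 0.045]
top pen_click 0.77 205 279 [ 0.463  0.493 -0.   ]
top pen_click 0.53 278 262 [0.497 0.341 0.018]
scene battery 0.82 315 295 [0.493 0.349 0.011]
scene battery 0.59 362 323 [0.399 0.364 0.016]
scene tester 0.69 336 171 [0.59  0.054 0.013]
scene stop_collar 0.41 333 159 [0.593 0.066 0.055]
scene timer 0.95 217 252 [0.696 0.346 0.011]
scene control_pos 0.62 241 213 [0.699 0.256 0.03 ]
scene pen_click 0.65 296 374 [0.456 0.487 0.007]
scene pen_click 0.49 242 213 [0.698 0.255 0.027]
{'clock': 0.8, 'joints': array([-1.55030164e+00,  3.80563615e-01,  1.29742922e+00, -2.04295521e-05,
        1.46356765e+00, -2.15289103e-01]), 'joint_velocities': array([-0.00019452, -0.00056251,  0.00122037, -0.00052685, -0.00162111,
        0.00099292]), 'tau': array([-1.55643844e-03, -4.48299372e+01, -2.31458509e+01, -2.80527920e-04,
        4.00741792e-04,  5.15203496e-06]), 'position': array([ 0.12848108, -0.53475564,  0.25333208]), 'orientation': array([ 3.11975598e+00,  3.69510862e-01, -3.66679629e-05]), 'contact_force': array([-0.90401904,  0.092279  , -0.15180416]), 'moment': array([-0.03686663,  0.04859957, -0.01079716]), 'grip_width': 0.0857644990658783}
```

View pics/top0.png

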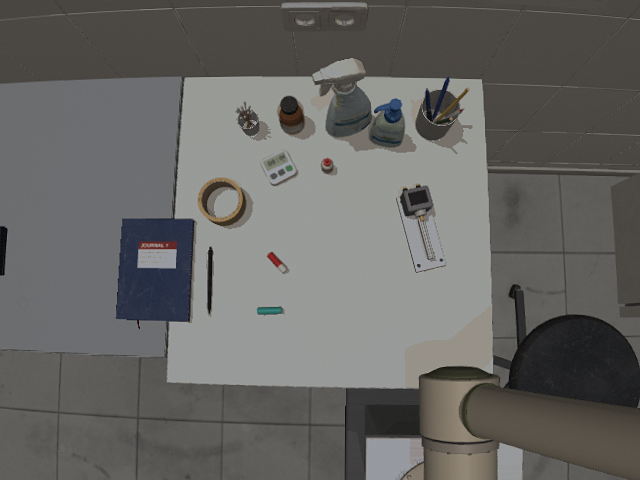

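Run:
```python
from h import *
c=cam("top"); a=cv2.resize(c["image"][230:340,230:330],(400,440),interpolation=cv2.INTER_CUBIC)
b=cv2.resize(c["image"][170:280,375:475],(400,440),interpolation=cv2.INTER_CUBIC)
cv2.imwrite("pics/c1.png",np.hstack([a,b])[:,:,::-1])
# tester heights map
P=[]
for v in range(160,300):
  for u in range(360,500):
    p=world(c,u,v)
    if c["depth"][v,u]>0:P.append(p)
P=np.array(P)
for lo,hi in((.06,.075),(.03,.046),(.009,.016)):
    q=P[(P[:,2]>lo)&(P[:,2]<hi)]
    rct=cv2.minAreaRect(q[:,:2].astype(np.float32)*1000); print(lo,len(q),q.mean(0).round(4),rct)
```

```text
0.06 600 [0.6226 0.0642 0.066 ] ((619.5870361328125, 62.62297439575195), (55.03456497192383, 53.79412078857422), 13.420265197753906)
0.03 314 [0.5652 0.052  0.0388] ((583.9844360351562, 53.996482849121094), (156.13670349121094, 48.59461212158203), 18.42074203491211)
0.009 1389 [0.5477 0.0481 0.012 ] ((567.4823608398438, 49.581443786621094), (159.91372680664062, 65.20178985595703), 14.098884582519531)
```

View pics/c1.png

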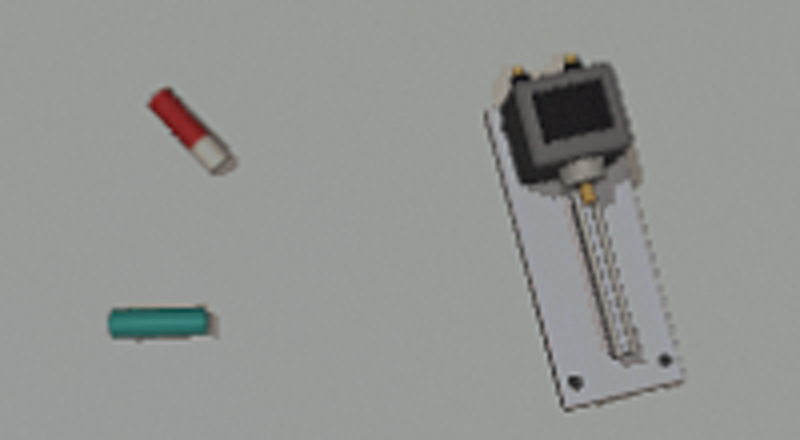

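The loose battery is the red/white cell at pixel (277,262): 17 mm, nub end red at upper left. The turquoise cell at (270,310) is the look-alike, and I'll leave it alone. The tester is at (423,228), with its housing up the picture and its open end below. Next I'll refine the poses.

```bash
cat > m.py <<'E'
from h import *
def cell(c,lo=0.005,box=None,zc=0.008):
    # mask around by colour: red part + white part via depth height
    H,W=c["depth"].shape
    im=c["image"].astype(int)
    red=((im[...,0]>100)&(im[...,1]<80)&(im[...,2]<80))
    return red
E
python3 - <<'E'
from h import *
for n,(u0,v0) in(("top",(277,262)),("scene",(315,295))):
    c=cam(n); im=c["image"].astype(int)
    Q=[];col=[]
    for v in range(v0-30,v0+30):
        for u in range(u0-30,u0+30):
            if c["depth"][v,u]>0:
                p=world(c,u,v)
                if .006<p[2]<.03: Q.append(p); col.append(im[v,u,0]-im[v,u,1]>60)
    Q=np.array(Q);col=np.array(col)
    rc=cv2.minAreaRect(Q[:,:2].astype(np.float32)*1000)
    print(n,len(Q),Q.mean(0).round(4),Q[:,2].max().round(4),rc)
    d=Q[col][:,:2].mean(0)-Q[~col][:,:2].mean(0); print("axis deg red dir",np.degrees(np.arctan2(d[1],d[0])))
    w=np.linalg.svd(Q[:,:2]-Q[:,:2].mean(0))[2][0]; print("pca",np.degrees(np.arctan2(w[1],w[0]))%180)
    np.save(n+"q.npy",Q)
    # tester
    rng={"top":(360,500,160,300),"scene":(270,420,110,240)}[n]
    P=np.array([world(c,u,v) for v in range(rng[2],rng[3]) for u in range(rng[0],rng[1]) if c["depth"][v,u]>0])
    for lo,hi in((.062,.07),(.034,.042),(.009,.015)):
        q=P[(P[:,2]>lo)&(P[:,2]<hi)]
        print("  z",lo,len(q),np.median(q[:,2]).round(4),cv2.minAreaRect(q[:,:2].astype(np.float32)*1000))
        if lo==.034:
            a=np.radians(14.2);R=np.array([[np.cos(a),np.sin(a)],[-np.sin(a),np.cos(a)]])
            L=(q[:,:2]-[.5675,.0496])@R.T; k=(abs(L[:,1])<.012)&(L[:,0]<.02); L=L[k]
            print("  rods: n",k.sum(),"y mean",L[:,1].mean().round(4),L.min(0).round(4),L.max(0).round(4),"slope deg",np.degrees(np.polyfit(L[:,0],L[:,1],1)[0]))
    # overlay model
    pic=c["image"].copy()
    a=np.radians(14.2);ca,sa=np.cos(a),np.sin(a)
    W=lambda x,y,z:[.5675+ca*x-sa*y,.0496+sa*x+ca*y,z]
    for pts in([(-.08,-.032,.012),(.08,-.032,.012),(.08,.032,.012),(-.08,.032,.012)],[(-.062,-.006,.04),(.023,-.006,.04),(.023,.006,.04),(-.062,.006,.04)],[(.035,-.026,.066),(.08,-.026,.066),(.08,.026,.066),(.035,.026,.066)]):
        pp=proj(c,[W(*p) for p in pts])
        cv2.polylines(pic,[(pp*16).astype(np.int32)],True,(255,255,0),1,cv2.LINE_AA,4)
    crop=pic[rng[2]:rng[3]-10*(n=="top")*0,rng[0]:rng[1]]
    cv2.imwrite("pics/ov_%s.png"%n,cv2.resize(crop,(400,400*crop.shape[0]//crop.shape[1]),interpolation=cv2.INTER_CUBIC)[:,:,::-1])
a=cv2.imread("pics/ov_top.png");b=cv2.imread("pics/ov_scene.png");h=max(a.shape[0],b.shape[0])
pad=lambda x:cv2.copyMakeBorder(x,0,h-x.shape[0],0,0,0)
cv2.imwrite("pics/ov.png",np.hstack([pad(a),pad(b)]))
E
```

```text
top 173 [0.4992 0.343  0.014 ] 0.021 ((502.61370849609375, 344.48980712890625), (107.67076110839844, 32.151885986328125), 18.62305450439453)
axis deg red dir 52.550905667609314
pca 38.326941562291836
  z 0.062 558 0.0659 ((621.4690551757812, 63.058902740478516), (49.93656921386719, 53.029632568359375), 13.211381912231445)
  z 0.034 262 0.039 ((582.7546997070312, 54.69996643066406), (154.28131103515625, 46.3670768737793), 17.774215698242188)
  rods: n 220 y mean -0.0003 [-0.0612 -0.0065] [0.0198 0.0059] slope deg 0.40627256455162636
  z 0.009 1322 0.012 ((567.8497314453125, 49.87592315673828), (160.0293731689453, 65.93882751464844), 14.398787498474121)
scene 234 [0.4971 0.3474 0.0129] 0.0181 ((497.8058166503906, 346.49334716796875), (49.50430679321289, 14.528680801391602), 44.72813034057617)
axis deg red dir 47.5309058949988
pca 43.18664509101866
  z 0.062 382 0.0652 ((681.7451782226562, 55.20321273803711), (59.722198486328125, 177.75436401367188), 80.0408706665039)
  z 0.034 274 0.0386 ((641.0512084960938, 55.814903259277344), (76.8654556274414, 264.8431091308594), 83.68862915039062)
  rods: n 182 y mean 0.0015 [-0.0623 -0.0054] [0.0196 0.0093] slope deg -0.09977176561303348
  z 0.009 868 0.0115 ((624.7718505859375, 53.13399887084961), (285.07672119140625, 95.21176147460938), 2.3028781414031982)
```

View pics/ov.png

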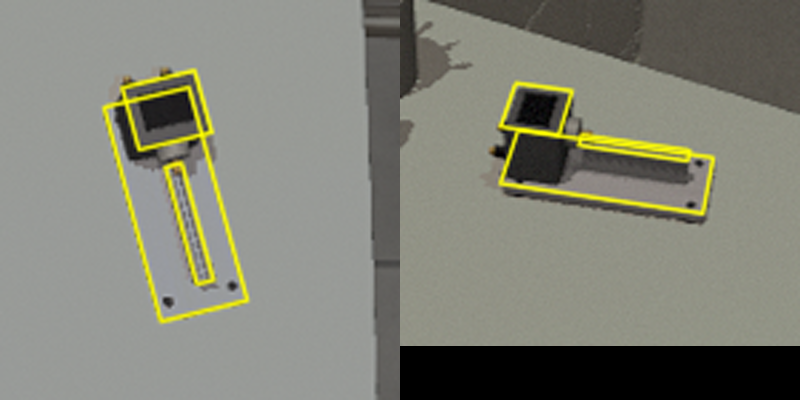

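Emit:
servo_tool(targets=[110,0.024,-0.033,0,0,0,0,110,0.024,-0.033,0,0,0,0,110,0.024,-0.033,0,0,0,0,110,0.024,-0.033,0,0,0,0,110,0.024,-0.033,0,0,0,0,110,0.024,-0.033,0,0,0,0,110,0.024,-0.033,0,0,0,0,110,0.024,-0.033,0,0,0,0,110,0.024,-0.033,0,0,0,0,110,0.024,-0.033,0,0,0,0,110,0.024,-0.033,0,0,0,0,110,0.024,-0.033,0,0,0,0,110,0.024,-0.033,0,0,0,0,110,0.024,-0.033,0,0,0,0,110,0.024,-0.033,0,0,0,0,110,0.024,-0.033,0,0,0,0,110,0.024,-0.033,0,0,0,0,110,0.024,-0.033,0,0,0,0,110,0.024,-0.033,0,0,0,0,110,0.024,-0.033,0,0,0,0])

```text
clock: 2.62
position: [0.4434, 0.2325, 0.253]
orientation: [3.114, 0.35, 0.017]
contact_force: [1.2, -0.6, 1.0]
grip_width: 0.0489
```

```bash
cat > g.py <<'E'
import sys
from h import *
def rel(x,y,z,yaw):
    "tool-frame shift to TCP x,y,z pointing down at tool-x yaw(deg)"
    s=r.get_state(); R=cv2.Rodrigues(np.array(s["orientation"]))[0]
    a=np.radians(yaw); T=np.array([[np.cos(a),np.sin(a),0],[np.sin(a),-np.cos(a),0],[0,0,-1]])
    d=R.T@(np.array([x,y,z])-s["position"]); w=cv2.Rodrigues(R.T@T)[0].ravel()
    print("t",s["clock"],"p",np.round(s["position"],4),"yaw",np.degrees(np.arctan2(R[1,0],R[0,0])).round(2),"tilt",np.round(R[:2,2],4),"F",np.round(s["contact_force"],1),"w",round(s["grip_width"],4))
    print("shift",d.round(4),"turn",w.round(4))
if __name__=="__main__": rel(*map(float,sys.argv[1:]))
E
python3 - <<'E'
from g import *
c=cam("top"); im=c["image"][240:285,255:300].astype(int)
bg=np.median(im.reshape(-1,3),0); 
red=(im[...,0]-im[...,1]>50); m=(np.abs(im-bg).sum(2)>45)|red
wh=(im.min(2)>bg.min()+20)
for nm,k in(("red",red),("white",wh),("bat",red|wh)):
    v,u=np.nonzero(k); X=np.array([world(c,uu+255,vv+240,.012)[:2]*1000 for uu,vv in zip(u,v)],np.float32)
    print(nm,len(X),X.mean(0),cv2.minAreaRect(X))
rel(.498,.346,.12,44.7)
E
```

```text
red 8 [512.1748 361.1434] ((512.1754760742188, 361.143798828125), (6.2059454917907715, 2.055711507797241), 1.685782790184021)
white 630 [502.42654 373.99606] ((499.1512451171875, 350.2703857421875), (90.38939666748047, 78.35591125488281), 0.7229623794555664)
bat 638 [502.54883 373.83493] ((499.1512451171875, 350.2703857421875), (90.38939666748047, 78.35591125488281), 0.7229623794555664)
t 2.6667 p [0.4453 0.2373 0.2526] yaw 12.99 tilt [ 0.0129 -0.0034] F [-2.6  0.5 -2.2] w 0.0488
shift [ 0.0742 -0.0949  0.1328] turn [ 0.0094 -0.0098 -0.5534]
```

Run:
```python
from h import *
for n,(u0,v0) in(("top",(277,262)),("scene",(315,295))):
    c=cam(n); I=cv2.imread("pics/%s0.png"%n)[:,:,::-1].astype(int)
    im=I[v0-28:v0+28,u0-28:u0+28]; bg=np.median(im.reshape(-1,3),0)
    red=(im[...,0]-im[...,1]>50); wh=(im.sum(2)>bg.sum()+30)
    k=(red|wh).astype(np.uint8)
    nl,lab,st,_=cv2.connectedComponentsWithStats(k); k=lab==(1+st[1:,4].argmax())
    v,u=np.nonzero(k); X=np.array([world(c,uu+u0-28,vv+v0-28,.010 if n=="top" else .010)[:2]*1000 for uu,vv in zip(u,v)],np.float32)
    print(n,bg,len(X),X.mean(0),cv2.minAreaRect(X))
```

```text
top [152. 155. 152.] 88 [505.38165 350.55334] ((505.8931579589844, 350.4156799316406), (30.739885330200195, 11.567464828491211), 46.195884704589844)
scene [145. 148. 135.] 129 [502.50308 350.43448] ((502.0853576660156, 350.2438659667969), (32.64822769165039, 13.983819961547852), 44.090538024902344)
```

Emit:
servo_tool(targets=[110,0.019,-0.024,0.02,0,0,0,110,0.019,-0.024,0.02,0,0,0,110,0.019,-0.024,0.02,0,0,0,110,0.017,-0.023,0.02,0,0,0,110,0,0,0.02,0.005,-0.005,-0.115,110,0,0,0.02,0.005,-0.005,-0.115,110,0,0,0.01,0,0,-0.115,110,0,0,0,0,0,-0.115,110,0,0,0,0,0,-0.09,110,0,0,0,0,0,0])

```text
clock: 3.6
position: [0.4985, 0.3348, 0.118]
orientation: [2.896, 1.211, -0.003]
contact_force: [-0.0, 0.7, -0.6]
grip_width: 0.0487
```

```bash
python3 g.py .498 .3465 .025 44.7
```

```text
t 3.6 p [0.4985 0.3348 0.118 ] yaw 45.38 tilt [-0.001  -0.0032] F [-0.   0.7 -0.6] w 0.0487
shift [ 0.0083 -0.0087  0.0929] turn [0.0016 0.003  0.0119]
```

Emit:
servo_tool(targets=[110,0.004,-0.005,0.015,0,0,0.005,110,0.003,-0.003,0.02,0,0,0,110,0,0,0.018,0,0,0,110,0,0,0.015,0,0,0,110,0,0,0.01,0,0,0,110,0,0,0.005,0,0,0,110,0,0,0,0,0,0])

```text
clock: 4.18
position: [0.5004, 0.3395, 0.0361]
orientation: [2.914, 1.166, 0.006]
contact_force: [0.2, 0.6, -0.2]
grip_width: 0.048
```

Run:
```python
from g import *
rel(.4975,.3455,.0255,45)
c=cam("scene");save(c,"pre.png",(240,350,250,400),4)
```

```text
t 4.1833 p [0.5004 0.3395 0.0361] yaw 43.61 tilt [ 0.005  -0.0017] F [ 0.2  0.6 -0.2] w 0.048
shift [ 0.002  -0.0064  0.0106] turn [ 0.0047 -0.0024 -0.0242]
```

View pics/pre.png

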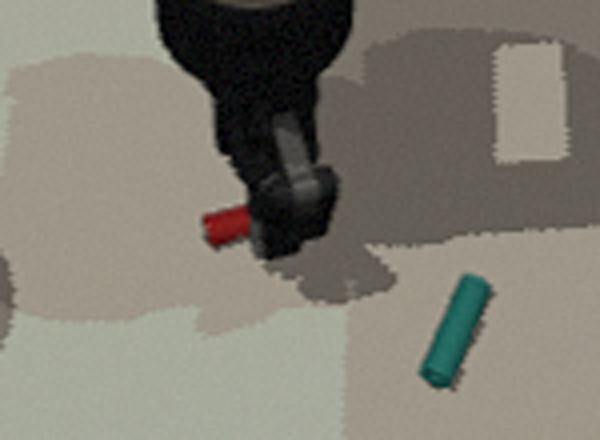

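The frame shows the gripper over the battery, with the red nub end sticking out at the left of the fingers (crop 225,228) and the turquoise cell clear of it. I'll correct the offset and go down.

Emit:
servo_tool(targets=[110,0.001,-0.005,0.004,0.003,-0.001,-0.015,110,0.001,-0.003,0.006,0,0,-0.01,110,0,0,0.002,0,0,0,110,0,0,0,0,0,0])

```text
clock: 4.57
position: [0.4974, 0.3478, 0.0264]
orientation: [2.901, 1.205, 0.011]
contact_force: [0.1, 0.4, 0.7]
grip_width: 0.049
```

```bash
python3 g.py .4975 .3455 .0255 45
```

```text
t 4.5667 p [0.4974 0.3478 0.0264] yaw 45.12 tilt [0.007  0.0022] F [0.1 0.4 0.7] w 0.049
shift [-0.0015  0.0017  0.0009] turn [ 0.0034 -0.0065  0.0021]
```

Emit:
servo_tool(targets=[110,-0.001,0.002,0.001,0.003,-0.006,0,160,0,0,0,0,0,0,200,0,0,0,0,0,0,255,0,0,0,0,0,0,255,0,0,0,0,0,0,255,0,0,0,0,0,0,255,0,0,0,0,0,0,255,0,0,0,0,0,0])

```text
clock: 5.23
position: [0.4986, 0.3457, 0.0263]
orientation: [2.901, 1.205, 0.002]
contact_force: [1.0, 0.3, 0.1]
grip_width: 0.0141
```

```bash
python3 g.py .4975 .3455 .12 45
```

```text
t 5.2333 p [0.4986 0.3457 0.0263] yaw 45.12 tilt [0.0015 0.0004] F [1.  0.3 0.1] w 0.0141
shift [-0.0008 -0.0005 -0.0937] turn [ 0.0008 -0.0013  0.002 ]
```

Emit:
servo_tool(targets=[255,0,0,-0.005,0,0,0,255,0,0,-0.01,0,0,0,255,0,0,-0.02,0,0,0,255,0,0,-0.025,0,0,0,255,0,0,-0.025,0,0,0,255,0,0,-0.02,0,0,0,255,0,0,0,0,0,0])

```text
clock: 5.82
position: [0.4979, 0.3455, 0.139]
orientation: [2.901, 1.205, 0.0]
contact_force: [0.4, -0.3, -0.4]
grip_width: 0.0142
```

Run:
```python
from g import *
rel(.498,.3455,.12,45)
c=cam("scene");
p=proj(c,[r.get_state()["position"]])[0];print(p)
u,v=map(int,p); save(c,"lift.png",(v-30,v+60,u-60,u+60),5)
```

```text
t 5.8167 p [0.4979 0.3455 0.139 ] yaw 45.12 tilt [ 0.0001 -0.0002] F [ 0.4 -0.3 -0.4] w 0.0142
shift [0.0001 0.0001 0.019 ] turn [0.0002 0.0001 0.0021]
[313.22293697 248.90354937]
```

View pics/lift.png

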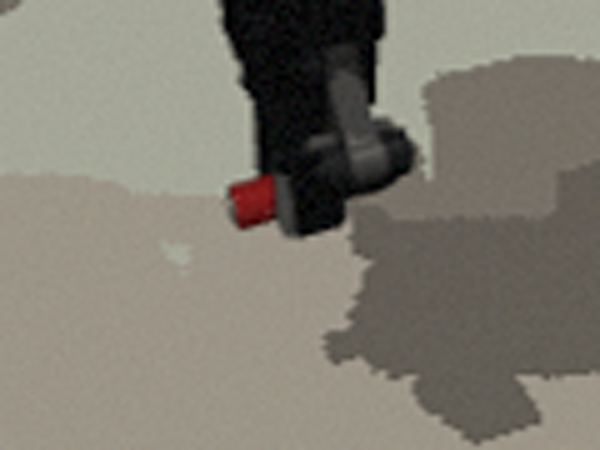

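Emit:
servo_tool(targets=[255,-0.012,0.015,0,0,0,0,255,-0.0233,0.0303,0,0,0,0,255,-0.0233,0.0303,0,0,0,0,255,-0.0233,0.0303,0,0,0,0,255,-0.0233,0.0303,0,0,0,0,255,-0.0233,0.0303,0,0,0,0,255,-0.0233,0.0303,0,0,0,0,255,-0.0233,0.0303,0,0,0,0,255,-0.012,0.015,0,0,0,0,255,0,0,0,0,0,0.11,255,0,0,0,0,0,0.11,255,0,0,0,0,0,0.11,255,0,0,0,0,0,0.11,255,0,0,0,0,0,0.1,255,0,0,0,0,0,0])

```text
clock: 7.12
position: [0.5312, 0.0269, 0.1254]
orientation: [-3.118, -0.349, 0.035]
contact_force: [-0.3, -0.2, -0.4]
grip_width: 0.014
```

```bash
python3 g.py .5384 .0422 .1 14.2
```

```text
t 7.1167 p [0.5312 0.0269 0.1254] yaw 12.78 tilt [-0.0226  0.001 ] F [-0.3 -0.2 -0.4] w 0.014
shift [ 0.0109 -0.0132  0.0253] turn [-0.0062  0.0217 -0.0248]
```

Emit:
servo_tool(targets=[255,0.006,-0.008,0.01,-0.003,0.012,-0.015,255,0.004,-0.005,0.008,-0.003,0.01,-0.01,255,0,0,0,0,0,0,255,0,0,0,0,0,0])

```text
clock: 7.45
position: [0.5366, 0.0422, 0.1048]
orientation: [-3.114, -0.406, 0.005]
contact_force: [0.3, 0.2, 0.2]
grip_width: 0.0138
```

Run:
```python
from g import *
rel(.5384,.0422,.08,14.2)
s=r.get_state()
c=cam("scene"); p=s["position"]+[0,0,-.018]; u,v=map(int,proj(c,[p])[0])
A=c["image"][v-50:v+50,u-60:u+60]
t=cam("top"); u2,v2=map(int,proj(t,[p])[0]); B=t["image"][v2-50:v2+50,u2-60:u2+60]
print(u,v,u2,v2)
f=lambda x:cv2.resize(x,(400,333),interpolation=cv2.INTER_CUBIC)
cv2.imwrite("pics/over.png",np.hstack([f(A),f(B)])[:,:,::-1])
# red part from scene: plane z= TCP-.018+.. 
im=c["image"].astype(int)
w=im[v-50:v+50,u-60:u+60]; k=(w[...,0]-w[...,1]>50); vv,uu=np.nonzero(k)
P=np.array([world(c,a+u-60,b+v-50) for a,b in zip(uu,vv)]);a=np.radians(14.2)
L=(P[:,:2]-[.5675,.0496])@np.array([[np.cos(a),-np.sin(a)],[np.sin(a),np.cos(a)]])
print(len(P),L.min(0),L.max(0),L.mean(0),P[:,2].min(),P[:,2].max(),"median z",np.median(P[:,2]))
T=(s["position"][:2]-[.5675,.0496])@np.array([[np.cos(a),-np.sin(a)],[np.sin(a),np.cos(a)]]);print("tcp in tester",T)
```

```text
t 7.45 p [0.5366 0.0422 0.1048] yaw 14.87 tilt [-0.0032  0.0008] F [0.3 0.2 0.2] w 0.0138
shift [0.0018 0.0005 0.0248] turn [-0.0016  0.0029  0.0117]
364 148 431 240
27 [-0.01925295  0.00069857] [-0.01057323  0.00997221] [-0.01514083  0.00522712] 0.08400929315408223 0.09605720370291715 median z 0.09042683624013215
tcp in tester [-0.03180272  0.00038203]
```

View pics/over.png

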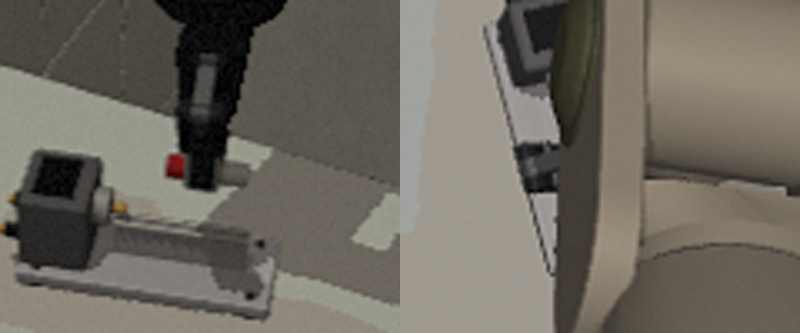

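The left half shows the battery level in the gripper, red nub (175,165) towards the housing and white end sticking out behind, above the cradle. I'll correct the yaw and go down in small steps until contact.

Emit:
servo_tool(targets=[255,0.001,0,0.012,-0.001,0.002,0.009,255,0.001,0,0.01,0,0,0.003,255,0,0,0.005,0,0,0,255,0,0,0.002,0,0,0,255,0,0,0,0,0,0])

```text
clock: 7.97
position: [0.5393, 0.0413, 0.0762]
orientation: [3.117, 0.388, 0.002]
contact_force: [0.9, 0.0, -0.3]
grip_width: 0.0141
```

```bash
python3 g.py .5384 .0422 .067 14.2
```

```text
t 7.9667 p [0.5393 0.0413 0.0762] yaw 14.17 tilt [ 0.0016 -0.0003] F [ 0.9  0.  -0.3] w 0.0141
shift [-0.0007 -0.0011  0.0092] turn [ 0.0007 -0.0015 -0.0005]
```

Emit:
servo_tool(targets=[255,0,-0.0015,0.003,0,-0.001,0,255,0,0,0.0025,0,0,0,255,0,0,0.001,0,0,0,255,0,0,0.001,0,0,0])

```text
clock: 8.3
position: [0.5394, 0.0427, 0.069]
orientation: [3.116, 0.388, 0.003]
contact_force: [0.3, -0.9, -1.1]
grip_width: 0.0139
```

```bash
python3 g.py .5384 .0422 .066 14.2
```

```text
t 8.3 p [0.5394 0.0427 0.069 ] yaw 14.2 tilt [ 0.002  -0.0008] F [ 0.3 -0.9 -1.1] w 0.0139
shift [-0.0011  0.0003  0.003 ] turn [ 0.0013 -0.0017 -0.0001]
```

Emit:
servo_tool(targets=[255,0,0,0.001,0.001,-0.001,0,255,0,0,0.001,0,0,0,255,0,0,0.0005,0,0,0])

```text
clock: 8.55
position: [0.5395, 0.0428, 0.0665]
orientation: [3.117, 0.389, 0.002]
contact_force: [-0.4, 0.2, -0.4]
grip_width: 0.0141
```

```bash
python3 g.py .5384 .0422 .066 14.2
```

```text
t 8.55 p [0.5395 0.0428 0.0665] yaw 14.21 tilt [ 0.0011 -0.0001] F [-0.4  0.2 -0.4] w 0.0141
shift [-0.0012  0.0003  0.0005] turn [ 0.0004 -0.001   0.0002]
```

Emit:
servo_tool(targets=[255,0,0,0.0007,0,-0.001,0,255,0,0,0.0007,0,0,0])

```text
clock: 8.72
position: [0.5396, 0.0427, 0.0656]
orientation: [3.117, 0.389, 0.001]
contact_force: [-3.1, -0.0, 11.8]
grip_width: 0.0142
```

Emit:
servo_tool(targets=[255,0,0,0.0007,0,0,0,255,0,0,0.0007,0,0,0])

```text
clock: 8.88
position: [0.5396, 0.0427, 0.0657]
orientation: [3.116, 0.389, 0.002]
contact_force: [-2.6, 0.8, 7.2]
grip_width: 0.0139
```

Contact on the rods: TCP z is 65.6 mm, so the axis is at 48 mm. Now I'll push along the cradle.

Emit:
servo_tool(targets=[255,0.002,0,-0.0004,0,-0.001,0,255,0.003,0,0,0,0,0,255,0.003,0,0,0,0,0,255,0.003,0,0,0,0,0,255,0.002,0,0,0,0,0,255,0.001,0,0,0,0,0])

```text
clock: 9.38
position: [0.5546, 0.0465, 0.0662]
orientation: [3.116, 0.389, 0.001]
contact_force: [1.2, 0.2, -0.1]
grip_width: 0.014
```

```bash
sed -i 's/^    print("shift"/    A=np.radians(14.2);e=s["position"][:2]-[.5675,.0496];f=s["contact_force"];print("tester xy",(e@[np.cos(A),np.sin(A)]).round(4),(e@[-np.sin(A),np.cos(A)]).round(4),"Fx",(f[:2]@[np.cos(A),np.sin(A)]).round(1))\n&/' g.py; python3 g.py .5704 .0503 .0657 14.2
```

```text
t 9.3833 p [0.5546 0.0465 0.0662] yaw 14.22 tilt [ 0.0009 -0.0012] F [ 1.2  0.2 -0.1] w 0.014
tester xy -0.0132 0.0002 Fx 1.2
shift [0.0162 0.0002 0.0006] turn [ 0.0013 -0.0006  0.0004]
```

Emit:
servo_tool(targets=[255,0.002,0,0.0003,0.001,0,0,255,0.002,0,0.0002,0,0,0,255,0.0015,0,0,0,0,0,255,0.0015,0,0,0,0,0])

```text
clock: 9.72
position: [0.5586, 0.0477, 0.0657]
orientation: [3.117, 0.39, -0.015]
contact_force: [-6.1, -2.9, 6.0]
grip_width: 0.0139
```

Emit:
servo_tool(targets=[255,0.0015,0,0,0,0,0,255,0.0015,0,0,0,0,0])

```text
clock: 9.88
position: [0.5593, 0.0479, 0.0658]
orientation: [3.116, 0.391, -0.025]
contact_force: [-6.8, -3.1, 5.4]
grip_width: 0.0144
```

```bash
python3 g.py .5704 .0503 .0657 14.2
```

```text
t 9.8833 p [0.5593 0.0479 0.0658] yaw 14.29 tilt [-0.0158 -0.0032] F [-6.8 -3.1  5.4] w 0.0144
tester xy -0.0083 0.0003 Fx -7.4
shift [ 0.0113  0.0004 -0.0001] turn [-0.0008  0.0161  0.0016]
```

Run:
```python
from g import *
c=cam("scene"); s=r.get_state(); p=s["position"]+[0,0,-.018]; u,v=map(int,proj(c,[p])[0])
save(c,"push1.png",(v-35,v+35,u-50,u+50),7)
pr=proj(c,[[.5675+.025*np.cos(np.radians(14.2)),.0496+.025*np.sin(np.radians(14.2)),.048]])[0];print("seat px in crop",(pr-[u-50,v-35])*7, "tcp-18mm",350,245)
```

```text
seat px in crop [239.81074426 232.13342764] tcp-18mm 350 245
```

View pics/push1.png

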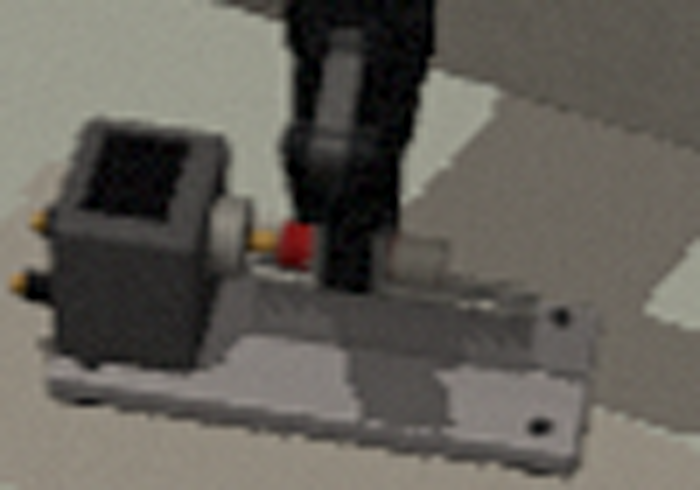

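The nub end (280,240) meets the brass plunger (262,240) on its axis and the cell is level. I'll take out the tilt and push on slowly.

Emit:
servo_tool(targets=[255,0.002,0,-0.0001,0,0.01,0,255,0.002,0,0,0,0.008,0,255,0.002,0,0,0,0.004,0,255,0.002,0,0,0,0.004,0])

```text
clock: 10.27
position: [0.5613, 0.0484, 0.0657]
orientation: [-3.116, -0.392, 0.011]
contact_force: [-9.3, -4.5, 7.4]
grip_width: 0.0142
```

```bash
python3 g.py .5704 .0503 .0657 14.2
```

```text
t 10.2667 p [0.5613 0.0484 0.0657] yaw 14.35 tilt [-0.0071  0.0001] F [-9.3 -4.5  7.4] w 0.0142
tester xy -0.0063 0.0004 Fx -10.1
shift [ 0.0093  0.0004 -0.0001] turn [-0.0019  0.0068  0.0026]
```

Emit:
servo_tool(targets=[255,0.003,0,-0.0004,0,0.008,0.002,255,0.003,0,-0.0002,0,0.005,0,255,0.003,0,0,0,0.005,0])

```text
clock: 10.52
position: [0.5644, 0.0492, 0.0656]
orientation: [-3.115, -0.39, 0.008]
contact_force: [-14.3, -5.7, 13.2]
grip_width: 0.0141
```

```bash
python3 g.py .5704 .0503 .0657 14.2
```

```text
t 10.5167 p [0.5644 0.0492 0.0656] yaw 14.26 tilt [-0.0056  0.0018] F [-14.3  -5.7  13.2] w 0.0141
tester xy -0.0031 0.0004 Fx -15.3
shift [ 0.0061  0.0004 -0.0001] turn [-0.0032  0.005   0.0011]
```

Emit:
servo_tool(targets=[255,0.002,0,-0.0012,-0.002,0.006,0,255,0.002,0,-0.0008,0,0.004,0])

```text
clock: 10.68
position: [0.5645, 0.0493, 0.0662]
orientation: [-3.116, -0.39, 0.01]
contact_force: [-6.0, -4.1, -1.9]
grip_width: 0.0139
```

```bash
python3 g.py .5704 .0503 .0657 14.2
```

```text
t 10.6833 p [0.5645 0.0493 0.0662] yaw 14.27 tilt [-0.0065  0.0008] F [-6.  -4.1 -1.9] w 0.0139
tester xy -0.003 0.0004 Fx -6.8
shift [0.006  0.0005 0.0005] turn [-0.0024  0.0061  0.0013]
```

Emit:
servo_tool(targets=[255,0.003,0,0.0001,-0.001,0.006,0,255,0.003,0,0,0,0.004,0,255,0.003,0,0,0,0.004,0])

```text
clock: 10.93
position: [0.5661, 0.0497, 0.0656]
orientation: [-3.116, -0.392, 0.021]
contact_force: [-13.6, -5.8, 11.5]
grip_width: 0.0141
```

```bash
python3 g.py .5704 .0503 .0657 14.2
```

```text
t 10.9333 p [0.5661 0.0497 0.0656] yaw 14.35 tilt [-0.0131 -0.0006] F [-13.6  -5.8  11.5] w 0.0141
tester xy -0.0014 0.0004 Fx -14.6
shift [ 0.0043  0.0005 -0.0001] turn [-0.0027  0.0128  0.0026]
```

Emit:
servo_tool(targets=[255,0.003,0,-0.0006,-0.001,0.014,0,255,0.003,0,-0.0004,0,0.01,0,255,0.003,0,-0.0003,0,0.008,0])

```text
clock: 11.18
position: [0.5673, 0.05, 0.0656]
orientation: [-3.114, -0.394, 0.004]
contact_force: [-15.7, -7.1, 11.0]
grip_width: 0.0142
```

Run:
```python
from g import *
rel(.5704,.0503,.0657,14.2)
c=cam("scene"); s=r.get_state(); p=s["position"]+[0,0,-.018]; u,v=map(int,proj(c,[p])[0])
save(c,"push2.png",(v-35,v+35,u-50,u+50),7)
```

```text
t 11.1833 p [0.5673 0.05   0.0656] yaw 14.41 tilt [-0.0028  0.0027] F [-15.7  -7.1  11. ] w 0.0142
tester xy -0.0001 0.0004 Fx -17.0
shift [ 0.003   0.0005 -0.0001] turn [-0.0033  0.0021  0.0036]
```

View pics/push2.png

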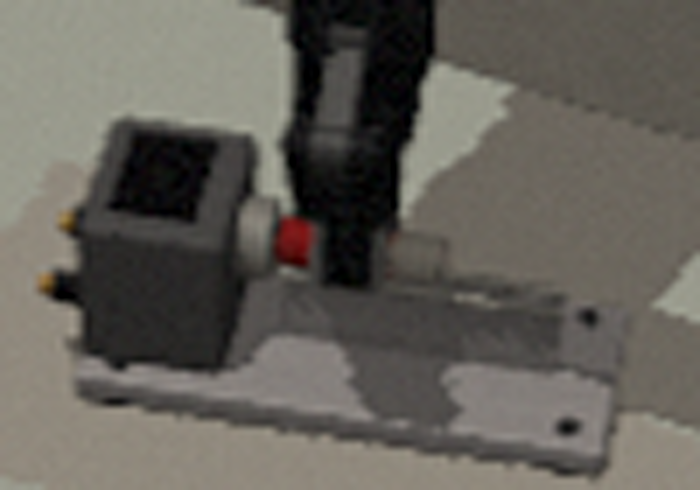

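Red nub end (278,240) is now up to the collar face (275,235), with no brass showing and no slip in the grip. I'll press on until it stalls.

Emit:
servo_tool(targets=[255,0.003,0,-0.0006,-0.002,0.006,0.002,255,0.003,0,-0.0004,-0.001,0.006,0.001,255,0.003,0,-0.0004,0,0.006,0])

```text
clock: 11.48
position: [0.5674, 0.0501, 0.0657]
orientation: [-3.116, -0.391, 0.014]
contact_force: [-14.2, -7.2, 8.6]
grip_width: 0.0139
```

```bash
python3 g.py .5704 .0503 .0657 14.2
```

```text
t 11.4833 p [0.5674 0.0501 0.0657] yaw 14.29 tilt [-0.0088  0.    ] F [-14.2  -7.2   8.6] w 0.0139
tester xy 0.0 0.0005 Fx -15.5
shift [ 0.003   0.0005 -0.    ] turn [-0.0022  0.0086  0.0016]
```

Emit:
servo_tool(targets=[255,0.004,0,-0.0005,0,0.009,0.001,255,0.004,0,-0.0004,0,0.008,0])

```text
clock: 11.65
position: [0.5675, 0.0501, 0.0656]
orientation: [-3.115, -0.391, 0.021]
contact_force: [-18.7, -9.1, 13.1]
grip_width: 0.014
```

```bash
python3 g.py .5704 .0503 .0657 14.2
```

```text
t 11.65 p [0.5675 0.0501 0.0656] yaw 14.32 tilt [-0.0137  0.0001] F [-18.7  -9.1  13.1] w 0.014
tester xy 0.0001 0.0004 Fx -20.3
shift [ 0.0028  0.0005 -0.0001] turn [-0.0035  0.0133  0.002 ]
```

Emit:
servo_tool(targets=[255,0.005,0,-0.0008,0,0.013,0.001,255,0.005,0,-0.0006,0,0.012,0.001,255,0.005,0,-0.0005,0,0.012,0])

```text
clock: 11.9
position: [0.5676, 0.0501, 0.0656]
orientation: [-3.113, -0.391, 0.028]
contact_force: [-24.0, -9.2, 14.9]
grip_width: 0.0143
```

Run:
```python
from g import *
rel(.5704,.0503,.0657,14.2)
c=cam("scene")
for _ in range(6): cam("top")
rel(.5704,.0503,.0657,14.2)
a=np.radians(14.2);u,v=map(int,proj(c,[[.5675+.02*np.cos(a),.0496+.02*np.sin(a),.048]])[0])
save(c,"end.png",(v-25,v+25,u-35,u+35),10)
```

```text
t 11.9 p [0.5676 0.0501 0.0656] yaw 14.34 tilt [-0.018   0.0017] F [-24.   -9.2  14.9] w 0.0143
tester xy 0.0002 0.0004 Fx -25.5
shift [ 0.0027  0.0005 -0.0002] turn [-0.006   0.017   0.0023]
t 12.25 p [0.5676 0.0501 0.0656] yaw 14.34 tilt [-0.0178  0.0017] F [-22.5 -10.6  14.1] w 0.0142
tester xy 0.0002 0.0004 Fx -24.4
shift [ 0.0027  0.0005 -0.0002] turn [-0.006   0.0169  0.0023]
```

View pics/end.png

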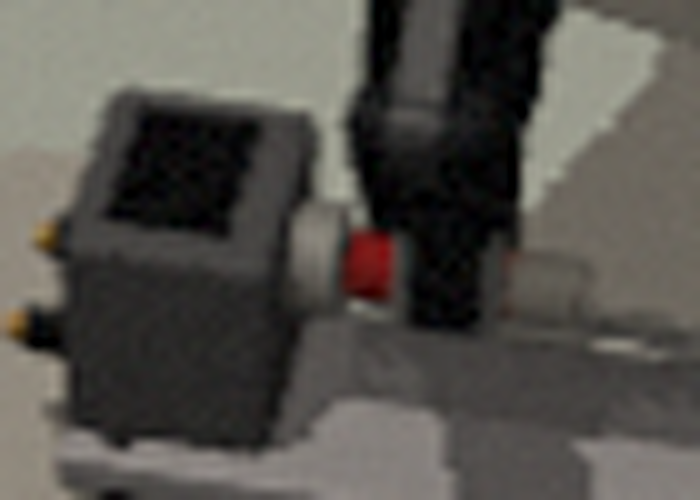

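Emit:
servo_tool(targets=[255,0.005,0,-0.001,-0.003,0.03,0.002,255,0.005,0,-0.001,-0.002,0.025,0.001])

```text
clock: 12.42
position: [0.5672, 0.05, 0.0656]
orientation: [-3.113, -0.389, -0.015]
contact_force: [-20.8, -11.3, 9.0]
grip_width: 0.0142
```

Run:
```python
from g import *
for _ in range(6): cam("top")
rel(.5704,.0503,.0657,14.2)
```

```text
t 12.7167 p [0.5672 0.05   0.0656] yaw 14.25 tilt [0.0082 0.0055] F [-21.  -10.7  10. ] w 0.0138
tester xy -0.0002 0.0005 Fx -23.0
shift [ 0.0032  0.0005 -0.    ] turn [-0.0033 -0.0093  0.0009]
```

The tool tilt changed by 1.5° while the battery end stayed put under a steady 23 N, so it is on a hard stop, straight and firmly held. Handing in.

```bash
python3 -c "
from bench import r
print(r.sign_off())"
```

```text
the job is handed in; nothing more can be done
None
```

I laid the red/white battery on the cradle with its nub end towards the plunger, pushed it in slowly until it stalled at the collar, and handed in at about 12.7 s with it still gripped and pressed there.

**At the stop**
- Raising the push from about 15 N to 25 N moved the battery only 0.2 mm. Travel from first plunger contact was about 9.5 mm, against the plunger's 10 mm.
- The last picture of the contact shows the red end against the collar with no brass visible. I took it just before a final correction of the tool's tilt and did not take another afterwards.

**Hold:** The push was steady at 23 N along the cradle over the last 0.3 s, within 0.5° of straight. About 10 N was also pressing down on the rods.

**Bystanders:** I did not touch the timer, dropper bottle, pen or turquoise cell, but I did not check them in a picture at the end.

**Uncertain points**
- I inferred the plunger travel and the contact with the stop from force, position and picture, because the plunger has no direct readout.
- I estimate only about 11 N of the push bears on the collar, after the spring and rod friction.
- The grip width read 14 mm although the cell is 17 mm in diameter. It held without visible slip.

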